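Empty the battery bay of a lamp charging station

TASK

Empty the lamp charging station of its battery packs. First lift the handlamp off the station's flap by its handle and set it upright on the middle of the rubber mat; then, with the flat-bladed key (never with the fingers on the catch itself), give the slotted catch its full quarter turn anticlockwise, and after that press down the tab behind the hinge until the flap stands fully up. Move every battery pack in the bay (two or three) into the steel tray, put the key back upright in its wooden stand, leave the flap open and the catch unlocked, and leave everything else on the bench alone.

Things in the scene. Friction and masses are not known exactly. Their poses are not given: they have to be found in the camera images.
- station: charging station, fixed in a run, grey plastic. Origin under its middle at bench height; the catch is at its -x end (near the robot), hinge and tab at its +x end. Catch pillar x -115..-65, y +-32 mm, 78 mm high; end walls 8 mm thick at y +-84 mm, 80 mm high; the other sides of the bay are low (32 mm rib at x +62). Hinge axis along y at x +70 mm, 86 mm high, between posts 96 mm high
- bay_floor (a point): middle of the bay's floor, 12 mm above the station's origin, axes as the station. The packs stand on it in a row along y, at about y -46, 0 and +46 mm, x within 4 mm of 0 and squared with the station; one of the places may be empty
- flap (a joint): rocker flap, an aluminium plate 130 x 150 x 6 mm over the bay, its top 89 mm above the bench when shut. 0 rad shut, 1.6 rad fully up (just past upright, top edge 225 mm above the bench). Stiff hinge: it stays where left; opening takes 4 to 8 N straight down on the tab's bar. The catch's tongue holds it shut until the catch is turned
- tab_bar (a point): the flap's tab is a plate 56 mm wide rising 50 degrees from the hinge away from the bay; this is the centre of the rubber bar along its end (12 mm thick, 72 mm long along station y), 55 mm from the hinge axis. Flap shut: 35 mm beyond the hinge, 128 mm above the bench. Pressed down it swings through 55 mm beyond at 86 mm height to 41 mm beyond at 49 mm height (flap fully up)
- catch (a joint): quarter-turn catch: 0 rad locked (its tongue points at the flap, over the flap's lip), 1.57 rad unlocked; grows anticlockwise seen from above; starts at 0 to 0.12. Turning needs about 0.03 N m; it stays where it is left and has a stop at each end
- catch_slot (a point): centre of the top of the catch's round slotted head (34 mm across, top 100 mm above the bench). x here runs along the slot and, away from the head, along the tongue (reaches 31 mm from the axis, top 92 mm above the bench); it turns with the catch. The slot runs right across the head, 8 mm wide, 8 mm deep, flared to 13 mm at the mouth
- key_grip (a point): flat-bladed key, 0.06 kg, upright in its stand. The point is the centre of its dark grip, 24 x 14 x 46 mm (x, y, z; pinch across y), 53 mm above the blade's end. Shoulder disc 36 mm across 26 to 30 mm above the blade's end; blade 20 mm wide (x), 4 mm thick (y). Fully in the slot this point is 45 mm above the head's top. Play: turn the key about 0.2 rad more than the catch
- stand_top (a point): middle of the top of the key's wooden stand (70 x 70 mm, 32 mm high, fixed in a run), with a slot there 30 mm (x) by 13 mm (y), 28 mm deep. The key's shoulder rests on the top, its grip's centre then 27 mm above this point
- lamp_handle (a point): handlamp, 0.3-0.55 kg, black foot 80 mm across; at first it stands upright on the shut flap. The point is the middle of its handle bar, 130 mm straight above the centre of its underside; the bar is 12 mm thick, runs along y for 68 mm (pinch across x) and has 32 mm free below it
- mat_top (a point): middle of the top of the rubber mat, 125 x 125 mm, 4 mm thick, fixed in a run
- tray_floor (a point): middle of the inside floor (4 mm above the bench) of the steel tray, outside 140 mm (x) by 100 mm (y) by 28 mm high, walls 4 mm, loose, 0.45 kg. Three packs fit upright in a row along its x at 43 mm spacing
- pack1_mid (a point): battery pack, a dark upright slab 22 x 30 x 62 mm (x, y, z), 0.06-0.13 kg, grey band, brass contacts on top. The point is its centre, 31 mm above its underside. Can be pinched across x (22 mm). None if this pack is absent in this run (or while it is held)
- pack2_mid (a point): battery pack, a dark upright slab 22 x 30 x 62 mm (x, y, z), 0.06-0.13 kg, grey band, brass contacts on top. The point is its centre, 31 mm above its underside. Can be pinched across x (22 mm). None if this pack is absent in this run (or while it is held)
- pack3_mid (a point): battery pack, a dark upright slab 22 x 30 x 62 mm (x, y, z), 0.06-0.13 kg, grey band, brass contacts on top. The point is its centre, 31 mm above its underside. Can be pinched across x (22 mm). None if this pack is absent in this run (or while it is held)
- nail_jar: jar of nails, 67 mm across, 86 mm tall, loose; origin under its middle. Stands where the mat, the tray or the stand might be; leave it alone
There are look-alikes about, which are no part of the job. What is shaped like the part that bears key_grip but pink or turquoise is not meant. There is more than one size of the part that bears lamp_handle; the job needs the larger.

How it is judged:
By the outcome, as a careful person would: the job done as asked, in the order asked, and still so for the second after the job is handed in, with the robot touching nothing.
Of pack1, pack2, pack3 only 2 to 3 are there at a start; the rules pass over those that are not, and their reading is None.
At some moment in a run one of tray may be knocked a few centimetres aside while the robot is not near it.
It also fails if it takes over 210 s, if anything falls off the work surface, if the arm or the gripper's body presses on something with over 40 N, if the wrist force passes 120 N, or if a joint passes its speed limit or range.

ROBOT

A 6-joint arm with a two-finger parallel gripper is mounted at the origin on the work surface; the furniture and walls round the work are solid. World frame = base frame: x ahead of the robot, y to its left, z up, the work surface at z = 0. Lengths are in m, angles in rad, forces in N, time in s.
With the tool pointing down it reaches from about 0.35 to 0.775 m from the base axis. Payload 7.3 kg.
Tool frame: the origin (TCP) lies midway between the tips of the shut fingers; the grasp point (between the pads) lies 19 mm behind it; z points along the fingers, y is the line along which they close (so a half turn about z gives the same grasp; the last joint's range is limited). The gripper opens to 92 mm and grips with 3 to 60 N. Pads are 19 mm wide; open, the fingers measure 130 mm over their backs; the gripper's body (75 mm by 190 mm) begins 47 mm behind the grasp point.
Start: joints at [-1.414, 0.342, 1.524, -0, 1.275, -0.146], TCP at [0.157, -0.501, 0.227] pointing down, gripper open.
Joint ranges: [-2.53, 2.53], [-0.77, 2.02], [0.04, 2.7], [-1, 4.14], [0.28, 2.66], [-3.11, 3.11]. Speed limits (rad/s): [2.57, 2.57, 3.14, 3.14, 3.14, 3.14].

INTERFACE

Orientations are given as a 3x3 rotation matrix whose columns are the frame's x, y, z axes.
In Python, from bench import arm gives the robot as it stands. The module is installed in compiled form; this text tells all that it offers. Calls block until the motion is done:
- arm.move_pose(position, orientation): joint-space move of the TCP to a pose.
- arm.servo_line(position, ori=None, feed=0.15, guard=None): straight line of the TCP; ori=None keeps the orientation; feed is the mean speed in m/s. With guard (N) it stops when the force on the tool has changed by that much, and returns True; else False.
- arm.goto_joints(angles): joint-space move.
- arm.open() and arm.close_gripper(f_grip=None): open the fingers fully, or close them until they stop; f_grip is the grip in N (None keeps the last).
- arm.pause(seconds).
- arm.ik(position, orientation): joint angles nearest the present ones, or None.
- arm.sense(): the state.
- arm.capture(name): name is "scene" or "top" or "wrist"; returns a dict with "pixels" (384x512x3 uint8, blue, green, red), "intrinsics" (3x3 intrinsics, pixels), "world_from_camera" (4x4, takes a point from camera to world coordinates); the wrist camera has in their place "T_tool_cam" (4x4, takes a point from camera to tool coordinates, whose origin is the TCP and whose axes are the flange's). Camera axes: x right, y down, z forward; pixel columns grow to the right and rows downward; lengths in m; the calibration is good to about 2 mm. A picture is of the moment at which its call begins: read the wrist's pose just before it. There is no depth.
A pose or a line that the arm cannot do raises arm.IKError and nothing moves.
- arm.job_done(): hands the job in; it is judged then, once.
The state is a dict: "time_s": time; "joints": joint angles; "qvel": joint speeds; "effort": joint torques, N m; "tcp_pos": TCP position; "ee_rot": TCP orientation; "force": force on the tool from outside, world axes, zero at the start; "ft_torque": the same for the moment, N m; "finger_gap": finger opening in m; "finger_force": force on a finger pad.
Only numpy, scipy, OpenCV 4.12 (cv2) and the standard library are available. Lean on these libraries where they do the work, as an engineer would, in place of code of your own. Each camera call takes 0.05 s, during which the arm holds its last target. There are 200 camera calls.

## Working session

There is one attempt and no reset: what is moved stays moved. The work goes in short steps, each a Python script; the robot and the scene stay as the last script left them, time stands still between calls to the robot, and variables do not carry over. Pictures are saved under pics/ and viewed, at most 14 in all, crops included, and the job is handed in when it is done.

```bash
mkdir -p pics; ls; python3 - <<'E'
from bench import arm
import cv2,numpy as np
for n in("scene","top"):
    c=arm.capture(n); cv2.imwrite(f"pics/{n}0.png",cv2.resize(c["pixels"],(800,600),interpolation=cv2.INTER_CUBIC))
    print(n,c["intrinsics"].tolist(),np.round(c["world_from_camera"],4).tolist())
c=arm.capture("wrist");print(np.round(c["T_tool_cam"],4).tolist(),c["intrinsics"].tolist())
s=arm.sense();print(s["time_s"],s["tcp_pos"],np.round(s["ee_rot"],3).tolist(),s["finger_gap"])
E
```

```text
pics
scene [[390.9389223523024, 0.0, 253.08670516565394], [0.0, 390.9389223523024, 190.86550849426516], [0.0, 0.0, 1.0]] [[0.9221, -0.3252, 0.2097, 0.3502], [-0.3869, -0.7851, 0.4836, -0.367], [0.0074, -0.5271, -0.8498, 0.9244], [0.0, 0.0, 0.0, 1.0]]
top [[383.5921677007539, 0.0, 255.1172862329542], [0.0, 383.5921677007539, 192.3268745501037], [0.0, 0.0, 1.0]] [[0.0039, -0.9829, 0.1842, 0.3548], [-1.0, -0.0029, 0.0062, 0.0732], [-0.0055, -0.1842, -0.9829, 1.1825], [0.0, 0.0, 0.0, 1.0]]
[[0.001, -0.9667, -0.2559, 0.0687], [1.0, 0.0009, 0.0008, -0.0001], [-0.0005, -0.2559, 0.9667, -0.1576], [0.0, 0.0, 0.0, 1.0]] [[306.14365099482575, 0.0, 254.2048674506335], [0.0, 306.14365099482575, 195.72100764575836], [0.0, 0.0, 1.0]]
0.15 [ 0.15651616 -0.50081389  0.22619183] [[0.955, 0.298, -0.0], [0.298, -0.955, 0.001], [0.0, -0.001, -1.0]] 0.09186434692718237
```

View pics/scene0.png

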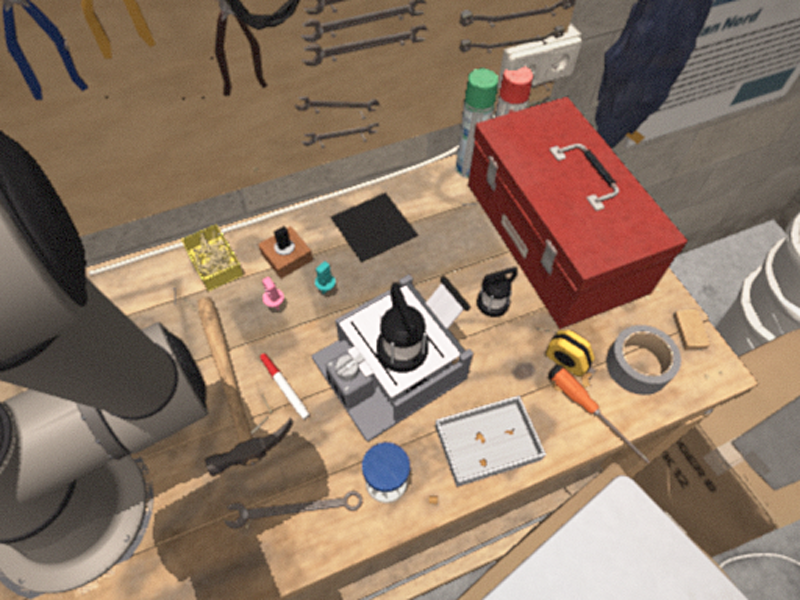

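View pics/top0.png

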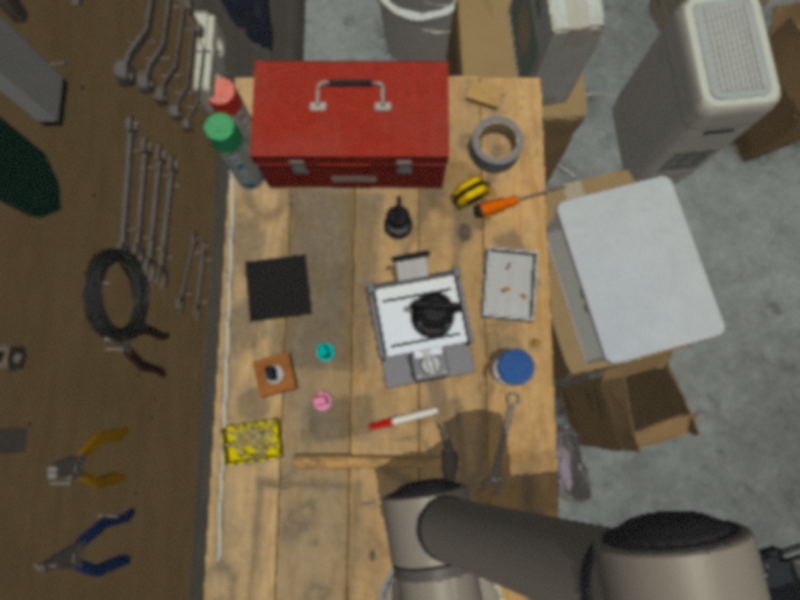

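The scene shows the lamp on the flap (top view, 800-px scale: lamp about (433,312)), the mat at (279,288), the stand and key at (275,375), the tray at (509,285), the jar at (515,367) and the small lamp at (398,220). Next I'll write helpers and get rough positions.

```bash
cat > h.py <<'E'
from bench import arm
import cv2,numpy as np
def cam(name):
    s=arm.sense(); c=arm.capture(name)
    if name=="wrist":
        T=np.eye(4);T[:3,:3]=s["ee_rot"];T[:3,3]=s["tcp_pos"];T=T@c["T_tool_cam"]
    else: T=np.array(c["world_from_camera"])
    return c["pixels"],np.array(c["intrinsics"]),T
def p2w(K,T,uv,z):
    d=T[:3,:3]@np.linalg.solve(K,[uv[0],uv[1],1]); return T[:3,3]+d*(z-T[2,3])/d[2]
def w2p(K,T,p):
    q=K@(T[:3,:3].T@(np.asarray(p,float)-T[:3,3])); return q[:2]/q[2]
def R(yaw):  # tool down, tool x at world angle yaw (tool y = closing line, at yaw-90)
    c,s=np.cos(yaw),np.sin(yaw); return np.array([[c,s,0],[s,-c,0],[0,0,-1.]])
def save(name,im,K,T,fn,box=None):
    if box is None: box=(0,0,512,384)
    x0,y0,x1,y1=box; cv2.imwrite(f"pics/{fn}.png",cv2.resize(im[y0:y1,x0:x1],(800,600),interpolation=cv2.INTER_CUBIC))
    np.savez(f"pics/{fn}.npz",K=K,T=T,box=np.array(box))
def load(fn): # returns f(uv_in_png,z)
    d=np.load(f"pics/{fn}.npz");b=d["box"]
    def f(uv,z): return p2w(d["K"],d["T"],(b[0]+(uv[0]+.5)*(b[2]-b[0])/800-.5,b[1]+(uv[1]+.5)*(b[3]-b[1])/600-.5),z)
    return f
E
python3 - <<'E'
from h import *
im,K,T=cam("top")
f=lambda u,v,z:print(np.round(p2w(K,T,(u*.64,v*.64),z),3))
for a in [(279,288,.004),(275,375,.032),(272,371,.08),(509,285,.028),(429,362,.1),(515,367,.086),(411,255,.128),(433,314,.1),(433,312,.2),(398,222,0),(325,352,.04),(321,401,.04)]: f(*a)
save("top",im,K,T,"topA",(130,140,370,320))
im,K,T=cam("scene"); save("scene",im,K,T,"sceneA",(120,110,360,290))
for yaw in (0,.3): print(arm.ik([.45,.0,.4],R(yaw)),arm.ik([.4,.1,.4],R(yaw)))
E
```

```text
[0.601 0.321 0.004]
[0.425 0.316 0.032]
[0.429 0.312 0.08 ]
[ 0.603 -0.137  0.028]
[0.445 0.025 0.1  ]
[ 0.438 -0.132  0.086]
[0.637 0.058 0.128]
[0.533 0.017 0.1  ]
[0.52  0.022 0.2  ]
[0.741 0.083 0.   ]
[0.468 0.221 0.04 ]
[0.376 0.226 0.04 ]
[-1.70604169e-01  1.20997577e-01  1.34704504e+00 -4.44089210e-16
  1.67355003e+00  1.40019216e+00] [ 5.86043541e-02  4.52092793e-02  1.43116052e+00 -4.44089210e-16
  1.66522285e+00  1.62940068e+00]
[-1.70604169e-01  1.20997577e-01  1.34704504e+00 -4.44089210e-16
  1.67355003e+00  1.10019216e+00] [ 5.86043541e-02  4.52092793e-02  1.43116052e+00 -4.44089210e-16
  1.66522285e+00  1.32940068e+00]
```

View pics/topA.png

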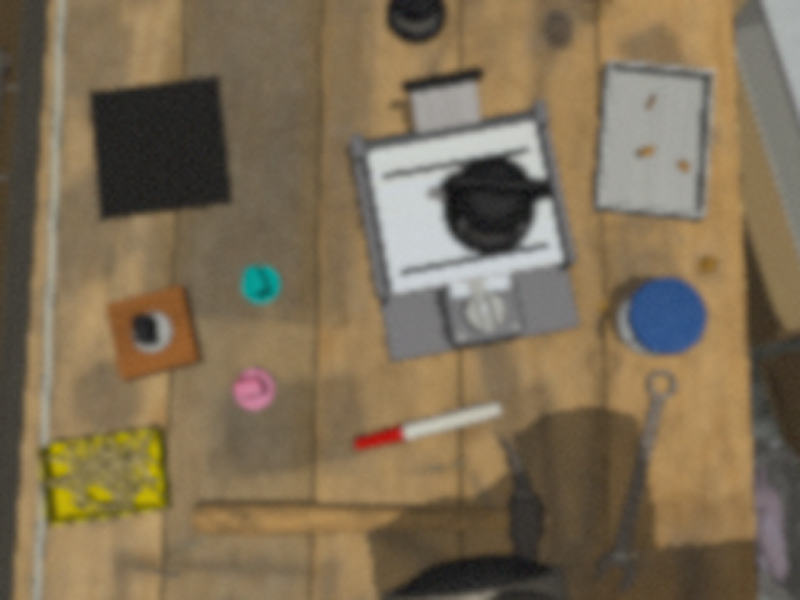

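The top crop shows the catch head at (484,312), the tab bar at (443,80), the lamp foot around (488,205), the mat, the stand with the black-gripped key at (148,330), and the tray. Wrist views should give precision.

```bash
python3 - <<'E'
from h import *
arm.move_pose([.46,.02,.40],R(0)); arm.pause(.3)
im,K,T=cam("wrist"); save("w",im,K,T,"w1"); print(np.round(T,3).tolist())
arm.move_pose([.46,.27,.36],R(0)); arm.pause(.3)
im,K,T=cam("wrist"); save("w",im,K,T,"w2");print(arm.sense()["time_s"])
E
```

```text
[[0.0, -0.967, -0.256, 0.529], [-1.0, -0.0, -0.0, 0.02], [0.0, 0.256, -0.967, 0.557], [0.0, 0.0, 0.0, 1.0]]
4.1833
```

View pics/w1.png

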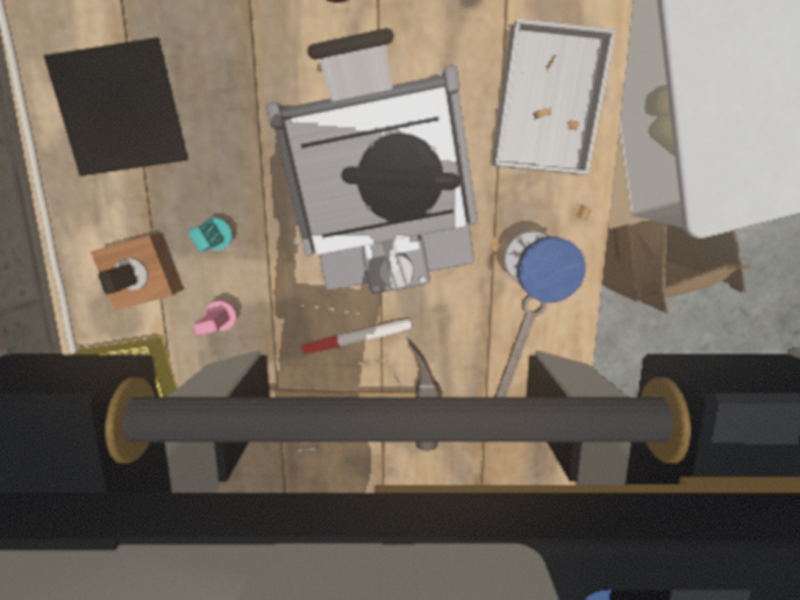

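View pics/w2.png

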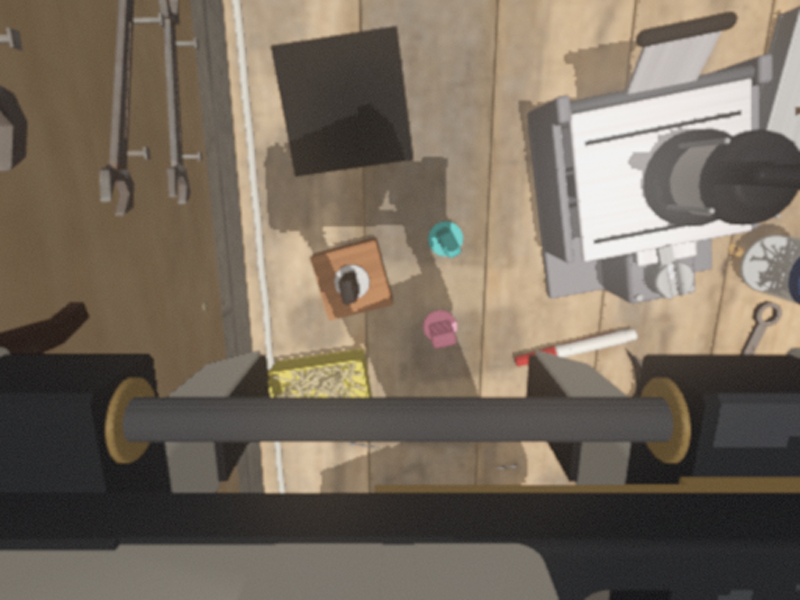

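Wrist views: w1 shows the post tops at (275,108) and (451,73), the tab bar from (315,50) to (388,36), the lamp's handle bar from (347,175) to (457,181), and the tray corners. w2 shows the mat corners, the stand corners and the catch head at (673,279). I'll compute positions from these.

```bash
python3 - <<'E'
from h import *
a,b=load("w1"),load("w2")
def P(n,f,uvs,z):
    p=np.array([f(u,z)[:2] for u in uvs]);print(n,np.round(p,3).tolist(),"mean",np.round(p.mean(0),4));return p
ang=lambda p,q:np.arctan2(*(q-p)[::-1])
m=P("mat",b,[(272,45),(397,28),(412,160),(295,175)],.004); print([round(np.linalg.norm(m[i]-m[i-1]),3) for i in range(4)],ang(m[3],m[0]),ang(m[2],m[1]))
m=P("mat1",a,[(46,56),(158,38),(187,158),(80,175)],.004)
m=P("stand",b,[(311,254),(375,237),(394,298),(331,319)],.032); print([round(np.linalg.norm(m[i]-m[i-1]),3) for i in range(4)],ang(m[3],m[0]),ang(m[2],m[1]))
m=P("stand1",a,[(92,249),(156,234),(181,292),(118,307)],.032)
m=P("tray",a,[(515,20),(612,31),(588,173),(494,165)],.028); print([round(np.linalg.norm(m[i]-m[i-1]),3) for i in range(4)],ang(m[3],m[0]),ang(m[2],m[1]))
t=P("tab1",a,[(315,50),(388,36)],.128);print(ang(t[1],t[0])-np.pi/2)
t=P("tab2",b,[(643,36),(732,19)],.128);print(ang(t[1],t[0])-np.pi/2)
P("catch1",a,[(400,268)],.1);P("catch2",b,[(673,279)],.1)
l=P("lamp",a,[(347,175),(457,181)],.219);print(ang(l[1],l[0])-np.pi/2)
P("foot",a,[(403,178)],.15)
p=P("posts",a,[(275,108),(451,73)],.096);print(ang(p[1],p[0])-np.pi/2)
E
```

```text
mat [[0.656, 0.391], [0.67, 0.269], [0.549, 0.254], [0.534, 0.375]] mean [0.6021 0.3223]
[np.float64(0.123), np.float64(0.122), np.float64(0.123), np.float64(0.122)] 0.12745391384916713 0.12523270082918578
mat1 [[0.654, 0.389], [0.671, 0.269], [0.552, 0.252], [0.533, 0.374]] mean [0.6025 0.3212]
stand [[0.456, 0.357], [0.473, 0.292], [0.409, 0.273], [0.387, 0.339]] mean [0.4312 0.3153]
[np.float64(0.071), np.float64(0.068), np.float64(0.066), np.float64(0.071)] 0.25368579706873284 0.29146374603747893
stand1 [[0.455, 0.356], [0.471, 0.283], [0.406, 0.264], [0.388, 0.337]] mean [0.43   0.3101]
tray [[0.681, -0.097], [0.671, -0.194], [0.535, -0.184], [0.544, -0.083]] mean [ 0.6079 -0.1391]
[np.float64(0.138), np.float64(0.097), np.float64(0.136), np.float64(0.101)] -0.0985311492745046 -0.07290358192570305
tab1 [[0.63, 0.087], [0.641, 0.027]] mean [0.6356 0.057 ]
0.17119225114479408
tab2 [[0.631, 0.089], [0.642, 0.025]] mean [0.6364 0.0571]
0.17351195668243835
catch1 [[0.446, 0.017]] mean [0.4458 0.0171]
catch2 [[0.443, 0.024]] mean [0.4434 0.0237]
lamp [[0.532, 0.054], [0.528, -0.021]] mean [0.5297 0.0165]
-0.052205394182335496
foot [[0.53, 0.015]] mean [0.5299 0.0151]
posts [[0.591, 0.13], [0.62, -0.028]] mean [0.6053 0.051 ]
0.1815881202034244
```

```bash
python3 - <<'E'
from h import *
y=np.pi/2-.05; p=np.array([.530,.0165])
arm.move_pose([*p,.32],R(y))
arm.servo_line([*p,.199],feed=.1); print(arm.sense()["force"])
arm.close_gripper(f_grip=35); s=arm.sense(); print("gap",s["finger_gap"],s["finger_force"])
arm.servo_line([*p,.30],feed=.1); s=arm.sense(); print("F",s["force"],s["ft_torque"],s["finger_gap"])
arm.servo_line([.602,.322,.30],feed=.2); arm.pause(.2)
arm.servo_line([.602,.322,.130],feed=.12); arm.pause(.3)
print(arm.servo_line([.602,.322,.108],feed=.02,guard=2.5)); s=arm.sense(); print(s["tcp_pos"],s["force"])
E
```

```text
[-0.07735239  0.02501386  0.41197027]
gap 0.010617830132757028 34.9907523393631
F [-0.14440049 -0.94559596 -4.73368926] [-0.05601171 -0.01162804 -0.01757853] 0.010938507567608082
True
[0.60154856 0.32190019 0.1139641 ] [-1.57244032 -1.11658839  5.7383136 ]
```

```bash
python3 - <<'E'
from h import *
arm.open(); arm.servo_line([.602,.322,.26],feed=.15)
arm.move_pose([.42,.022,.25],R(0)); arm.pause(.3)
im,K,T=cam("wrist"); save("w",im,K,T,"w4",(160,20,360,170))
arm.move_pose([.40,.315,.22],R(0)); arm.pause(.3)
im,K,T=cam("wrist"); save("w",im,K,T,"w3",(80,0,432,264))
print(arm.sense()["time_s"])
E
```

```text
19.8667
```

View pics/w3.png

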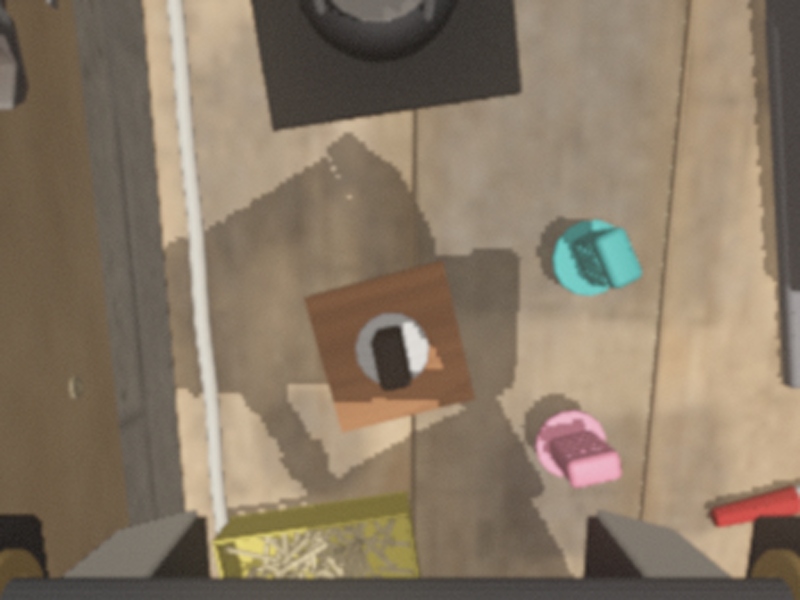

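View pics/w4.png

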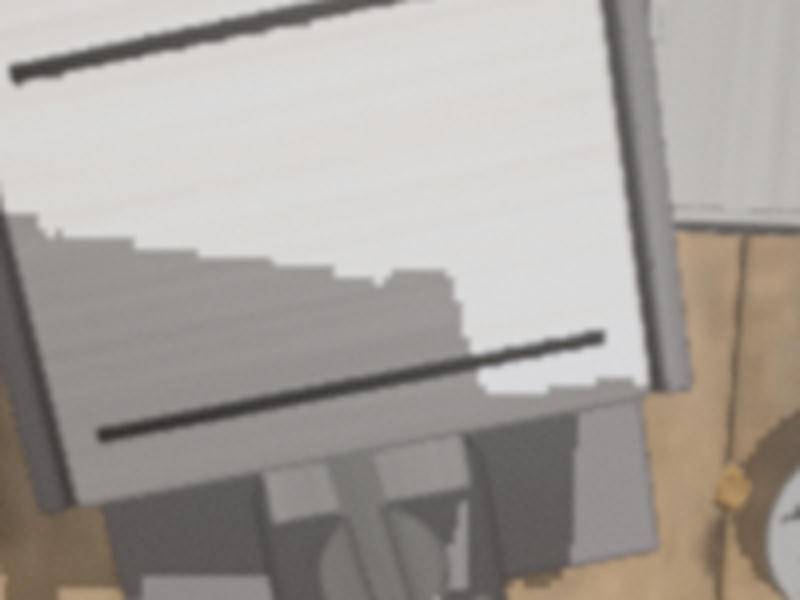

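w3 shows the grip top centred at about (391,357), corners (372,326), (403,325), (410,385), (380,390), with the stand around it. w4 cuts off the catch head, so I'll retake it and compute the key.

```bash
python3 - <<'E'
from h import *
f=load("w3")
q=np.array([f(u,.082)[:2] for u in [(372,326),(403,325),(410,387),(380,391)]]);print(np.round(q,4).tolist(),q.mean(0))
s=np.array([f(u,.032)[:2] for u in [(305,297),(444,263),(473,400),(343,431)]]);print(np.round(s,4).tolist(),s.mean(0))
a=lambda p,q:np.arctan2(*(q-p)[::-1])
print("stand yaw",a(s[3],s[0]),a(s[2],s[1]),a(s[1],s[0])-np.pi/2,a(s[2],s[3])-np.pi/2,"key",a(q[3],q[0]),a(q[2],q[1]))
print("disc",f((393,351),.036))
arm.move_pose([.37,.022,.24],R(0)); arm.pause(.3)
im,K,T=cam("wrist"); save("w",im,K,T,"w5",(190,40,340,152)); print(T[:3,3])
E
```

```text
[[0.4429, 0.3245], [0.4433, 0.3114], [0.4169, 0.3084], [0.4152, 0.3213]] [0.42959267 0.31637484]
[[0.4525, 0.3587], [0.4684, 0.2913], [0.4015, 0.2755], [0.3854, 0.3415]] [0.42693267 0.31675879]
stand yaw 0.2501870802439233 0.23156188703915886 0.23281922295918567 0.23900358057255455 key 0.11442541735622129 0.11555252584601018
disc [0.42669923 0.31587916 0.036     ]
[0.43886672 0.02258208 0.39744164]
```

View pics/w5.png

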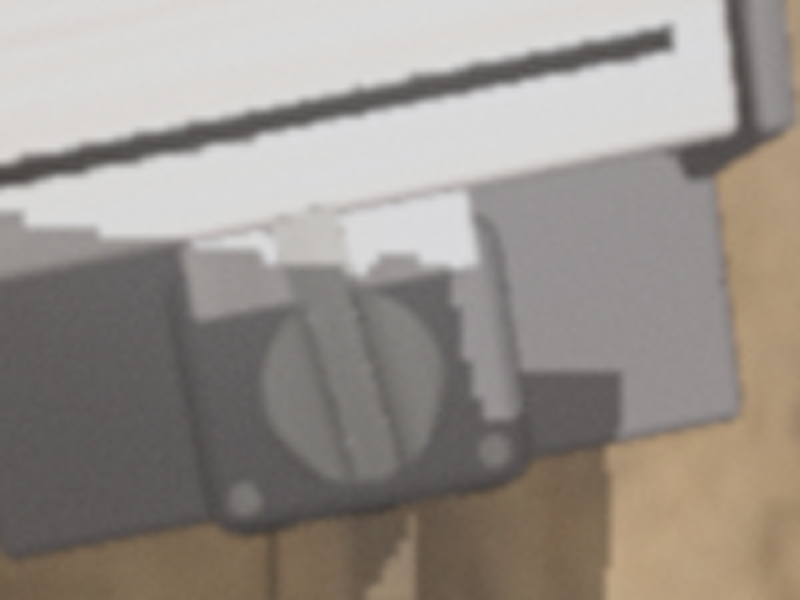

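The head is centred at about (353,387). The slot's left edge runs (298,270)→(350,475) and its right edge (352,290)→(405,475).

```bash
python3 - <<'E'
from h import *
f=load("w5")
a=lambda p,q:np.arctan2(*(q-p)[::-1])
L=[f(u,.1)[:2] for u in [(350,475),(298,270)]];Rr=[f(u,.1)[:2] for u in [(405,475),(352,290)]]
print("head",f((353,387),.1),[f(u,.1)[1] for u in((262,387),(445,387))],[f(u,.1)[0] for u in((353,290),(353,483))])
print("slot",a(*L),a(*Rr))
e=[f(u,.089)[:2] for u in [(190,240),(735,132)]];print("lip",a(e[0],e[1])+np.pi/2)
k=[.4285,.3162]
arm.move_pose([*k,.16],R(.115)); arm.servo_line([*k,.043],feed=.1)
arm.close_gripper(f_grip=30); arm.pause(.2); s=arm.sense(); print(s["finger_gap"],s["finger_force"],s["force"],s["joints"])
arm.servo_line([*k,.20],feed=.1); arm.pause(.2); s=arm.sense(); print(s["finger_gap"],s["force"],s["time_s"])
im,K,T=cam("scene"); save("s",im,K,T,"s1",(120,60,320,210))
E
```

```text
head [0.44140555 0.02112407 0.1       ] [np.float64(0.03711278673056128), np.float64(0.004959738712245736)] [np.float64(0.45753444175648167), np.float64(0.42497225319233206)]
slot 0.2581003725506389 0.29732183493525416
lip 0.18554519229310995
0.014049874634434792 29.99952256679535 [-0.72004811  0.01633817 -0.31371359] [ 4.91822866e-01  5.73032876e-01  1.72527224e+00 -1.89262677e-05
  8.43278544e-01  1.94754203e+00]
0.013969016206705334 [-0.23261854 -0.42322361 -0.88532865] 27.15
```

View pics/s1.png

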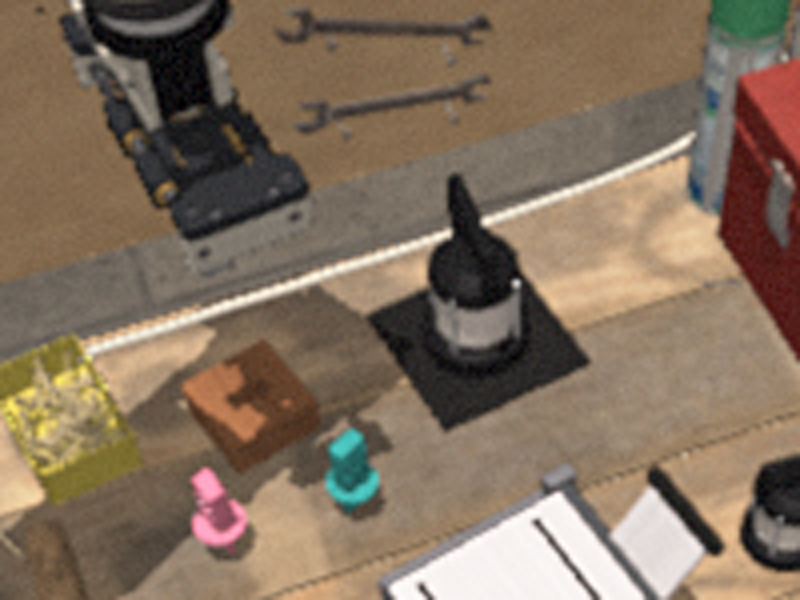

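The lamp stands upright on the mat and the key is in hand, its stand empty. Now I'll insert the key into the catch.

```bash
python3 - <<'E'
from h import *
c=[.4425,.0222]; y=.277
arm.servo_line([.43,.316,.23],feed=.2)
arm.move_pose([*c,.20],R(y)); arm.servo_line([*c,.146],feed=.1); arm.pause(.3)
F0=arm.sense()["force"]
g=arm.servo_line([*c,.1275],feed=.02,guard=4); s=arm.sense(); print(g,s["tcp_pos"],s["force"]-F0,s["ft_torque"],s["finger_gap"])
im,K,T=cam("wrist"); save("w",im,K,T,"w6",(130,90,400,290))
E
```

```text
True [0.44234547 0.02221594 0.12890071] [-0.14257928 -0.56471561  5.88396683] [ 0.00943363  0.18856076 -0.03456045] 0.013860894007599482
```

The key is seated: TCP is at 0.1289, against 0.129 expected for full depth. I'll turn in small steps and comply with side forces.

```bash
python3 - <<'E'
from h import *
s=arm.sense(); c=np.array([.4425,.0222]); F0=s["force"].copy()
z=.1292
arm.servo_line([*c,z],feed=.02)
for y in np.arange(.277+.12,1.98,.12).tolist()+[1.98]:
    arm.servo_line([*c,z],R(y),feed=.05) if False else arm.move_pose([*c,z],R(y))
    s=arm.sense(); f=s["force"]; 
    c=c+np.clip(f[:2]*2e-4,-.0008,.0008)
    print(round(y,2),np.round(f,1),np.round(s["ft_torque"],3),np.round(c,4))
print(s["time_s"],s["joints"],s["tcp_pos"])
E
```

```text
0.4 [-0.1  0.5 -0.8] [-0.001 -0.021 -0.018] [0.4425 0.0223]
0.52 [ 0.5 -0.4 -0.5] [-0.197 -0.188 -0.05 ] [0.4426 0.0222]
0.64 [-0.  -0.9 -1.1] [-0.117 -0.03   0.043] [0.4426 0.022 ]
0.76 [ 0.6  1.2 -0.3] [ 0.148 -0.015 -0.029] [0.4427 0.0223]
0.88 [-0.9  0.6 -0.9] [ 0.123  0.086 -0.022] [0.4425 0.0224]
1.0 [-0.6  1.3 -1. ] [ 0.25   0.189 -0.022] [0.4424 0.0227]
1.12 [-1.6  1.2 -1.1] [ 0.087  0.221 -0.018] [0.4421 0.0229]
1.24 [-1.6  0.1 -0.5] [ 0.03   0.227 -0.025] [0.4417 0.0229]
1.36 [-1.  -0.  -0.8] [ 0.053  0.18  -0.024] [0.4415 0.0229]
1.48 [-1.4  0.3 -0.5] [ 0.042  0.149 -0.032] [0.4413 0.023 ]
1.6 [-1.4  0.7 -0.8] [ 0.048  0.136 -0.014] [0.441  0.0231]
1.72 [-2.1 -0.2 -1. ] [-0.05   0.1   -0.001] [0.4405 0.0231]
1.84 [-0.7 -0.2 -0.8] [-0.046 -0.036  0.007] [0.4404 0.0231]
1.96 [-0.7 -1.3 -1.1] [-0.178 -0.021 -0.052] [0.4403 0.0228]
1.98 [-0.1  1.5 -2. ] [ 0.117 -0.088 -0.046] [0.4402 0.0231]
34.475 [-1.22386438e-01  3.05463774e-01  1.88506016e+00  2.72575104e-04
  9.50673153e-01 -5.27906428e-01] [0.44044531 0.02287157 0.12925632]
```

```bash
python3 - <<'E'
from h import *
c=np.array([.4404,.0230]);z=.1292
for y in np.arange(2.02,2.16,.04):
    arm.move_pose([*c,z],R(y)); arm.pause(.2); s=arm.sense(); print(round(y,2),np.round(s["force"],1),np.round(s["ft_torque"],3))
    if abs(s["ft_torque"][2])>.15: break
arm.move_pose([*c,z],R(1.93)); arm.pause(.2);print(arm.sense()["ft_torque"])
arm.servo_line([*c,.20],feed=.08); s=arm.sense();print(s["finger_gap"],s["force"])
arm.servo_line([.36,.07,.27],feed=.2)
arm.move_pose([.38,.13,.27],R(0)); arm.pause(.3)
im,K,T=cam("wrist"); save("w",im,K,T,"w7",(200,40,400,190))
E
```

```text
2.02 [-1.  -0.2 -1.4] [-0.152  0.032 -0.109]
2.06 [-1.1 -1.  -0.1] [-0.067  0.177 -0.164]
[-0.02814181 -0.14668106 -0.01478613]
0.01394350738031719 [-0.52762436  0.1008112  -0.63471768]
```

View pics/w7.png

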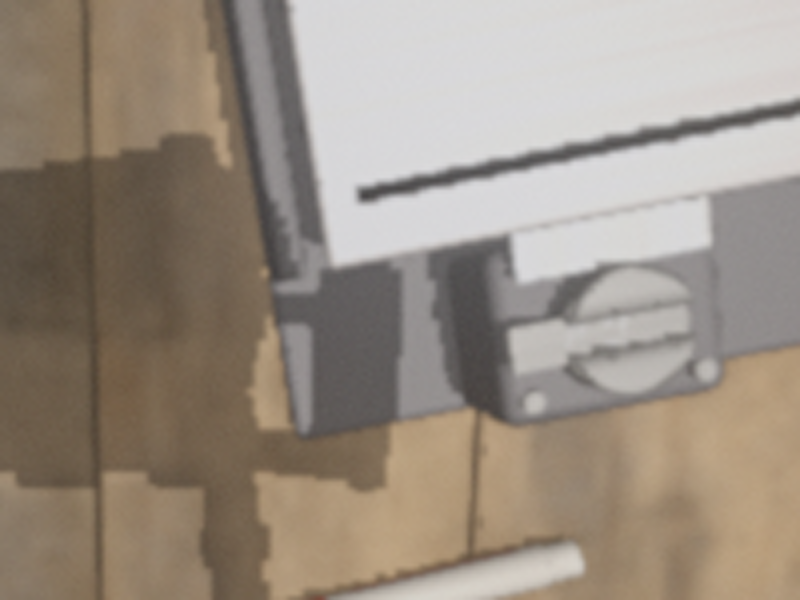

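The catch is fully unlocked: its tongue points along +y of the station at (540,345), and I felt the stop. I'll return the key to its stand.

```bash
cat >> h.py <<'E'
def Rt(yaw,t):
    c,s=np.cos(yaw),np.sin(yaw); x=np.array([c*np.cos(t),s*np.cos(t),-np.sin(t)]); z=np.array([-c*np.sin(t),-s*np.sin(t),-np.cos(t)])
    return np.c_[x,np.cross(z,x),z]
E
python3 - <<'E'
from h import *
k=[.4285,.3162]
arm.servo_line([.38,.2,.26],feed=.2)
arm.move_pose([*k,.20],R(.115)); arm.servo_line([*k,.085],feed=.12); arm.pause(.2)
F0=arm.sense()["force"]
g=arm.servo_line([*k,.041],feed=.03,guard=4); s=arm.sense(); print(g,s["tcp_pos"],s["force"]-F0)
if s["tcp_pos"][2]<.0455:
    arm.open(); arm.servo_line([*k,.20],feed=.15)
arm.pause(.1); im,K,T=cam("wrist"); save("w",im,K,T,"w8",(80,0,432,264))
h=np.array([.6015,.051]); u=np.array([np.cos(.175),np.sin(.175)])
for ph in np.radians([70,50,10,-20,-43]):
    for t in (.22,):
        p=[*(h+u*(.055*np.cos(ph)+.004)),.086+.055*np.sin(ph)+.007]; print(np.round(p,3),t,arm.ik(p,Rt(.175,t)))
print(s["time_s"])
E
```

```text
True [0.42840829 0.31614057 0.0429906 ] [-1.81174431 -0.3115374   5.55591522]
[0.624 0.055 0.145] 0.22 [-0.01350412  0.72980568  1.10818771 -0.04095853  1.51986616  1.38881878]
[0.64  0.058 0.135] 0.22 [-0.00912439  0.76992875  1.05596855 -0.0399953   1.53212355  1.39256083]
[0.659 0.061 0.103] 0.22 [-0.00438456  0.83426144  1.01758188 -0.03902825  1.50637831  1.39816011]
[0.656 0.061 0.074] 0.22 [-0.00499578  0.85501992  1.05588471 -0.03937846  1.44733955  1.39990073]
[0.645 0.059 0.055] 0.22 [-0.00787318  0.8522526   1.11724386 -0.04036453  1.38868736  1.39955068]
43.4583
```

View pics/w8.png

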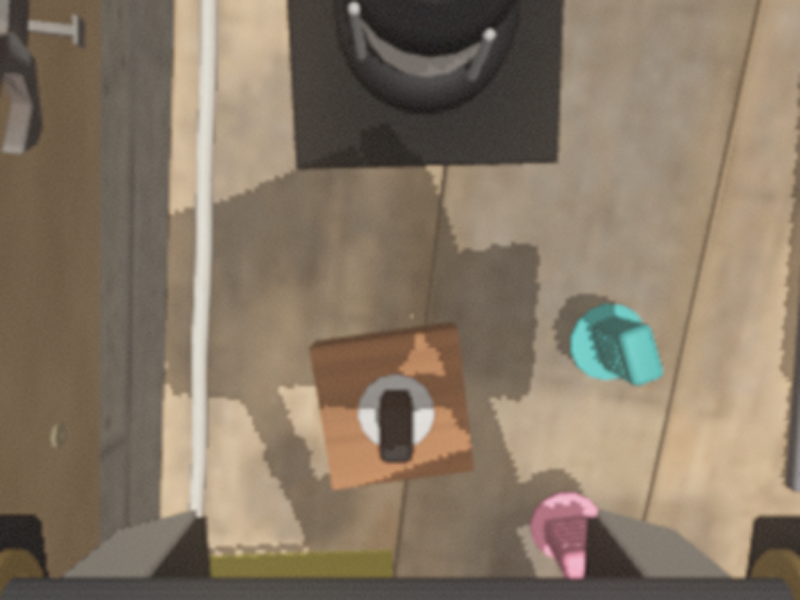

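The key is back upright in its stand at (396,420). Next is the tab press.

```bash
python3 - <<'E'
from h import *
h=np.array([.6015,.051]); u=np.array([np.cos(.175),np.sin(.175)]); Q=Rt(.175,.22)
P=lambda ph,up=.007:[*(h+u*(.055*np.cos(ph)+.004)),.086+.055*np.sin(ph)+up]
arm.close_gripper(f_grip=20)
arm.move_pose([.45,.15,.30],R(.175)); p=P(np.radians(50)); arm.move_pose([p[0],p[1],.20],Q)
arm.pause(.2); F0=arm.sense()["force"]
arm.servo_line(P(np.radians(50),.012),feed=.08)
for d in np.arange(48,-45,-4):
    arm.servo_line(P(np.radians(d),.006),feed=.06); s=arm.sense(); f=s["force"]-F0; print(d,np.round(f,1),end=" | ")
    if np.linalg.norm(f)>22: break
im,K,T=cam("scene"); save("s",im,K,T,"s2",(190,90,350,210)); print(s["tcp_pos"],s["time_s"])
E
```

```text
48 [0.6 0.4 0.5] | 44 [0.9 0.  3.3] | 40 [2.1 1.2 4. ] | 36 [3.2 1.6 5.3] | 32 [4.7 2.1 4.3] | 28 [6.5 1.2 5.1] | 24 [6.3 1.9 5.6] | 20 [6.8 2.7 5.8] | 16 [4.9 2.  5.4] | 12 [4.8 0.9 4.7] | 8 [3.1 1.3 4. ] | 4 [0.9 0.2 2.2] | 0 [1.5 0.7 1.1] | -4 [0.3 0.2 0.2] | -8 [-0.9  0.3 -0.1] | -12 [-0.7  0.6  0.1] | -16 [-0.7 -0.1 -0.7] | -20 [-0.4  0.4 -0.4] | -24 [-0.6  0.1  0.3] | -28 [ 0.3  0.1 -0.6] | -32 [-0.4  0.8  0.6] | -36 [-0.5 -0.1 -0.4] | -40 [-0.4  0.9  0.3] | -44 [2.3 1.4 4.5] | [0.64530805 0.05870334 0.05463072] 56.4083
```

View pics/s2.png

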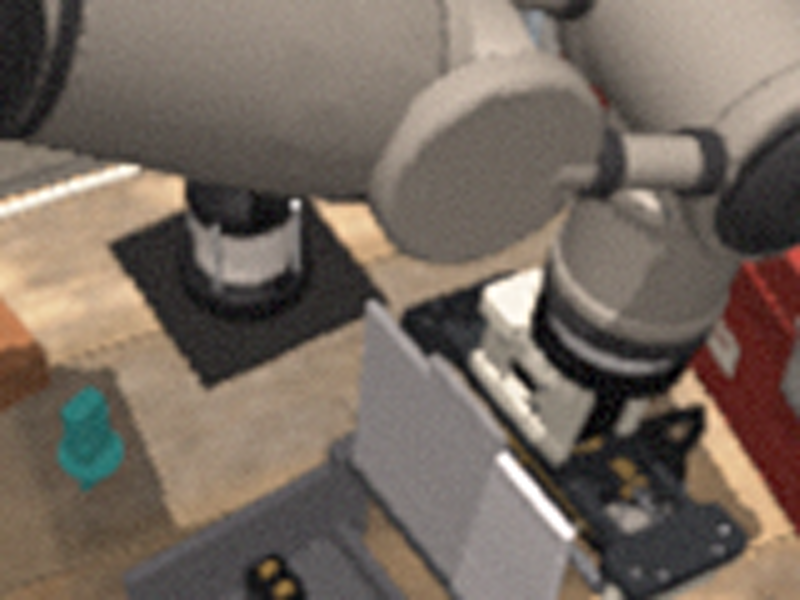

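The flap is up, or nearly so. I'll press to the stop with a force guard, then retreat.

```bash
python3 - <<'E'
from h import *
s=arm.sense(); p=np.array(s["tcp_pos"]); f0=s["force"]
print(arm.servo_line(p+[.0,0,-.006],feed=.01,guard=12)); s=arm.sense(); print(s["tcp_pos"],s["force"])
arm.servo_line(p+[.012,.002,.0],feed=.05)
arm.servo_line(p+[.03,.005,.19],feed=.12)
arm.open()
arm.servo_line([.62,.06,.36],R(.175),feed=.2)
arm.move_pose([.45,.03,.36],R(.175)); arm.pause(.3)
im,K,T=cam("wrist"); save("w",im,K,T,"w9",(80,0,432,264)); print(arm.sense()["time_s"])
E
```

```text
True
[0.64549253 0.05874779 0.05458014] [-0.27584487  0.72315276  5.17182496]
62.225
```

View pics/w9.png

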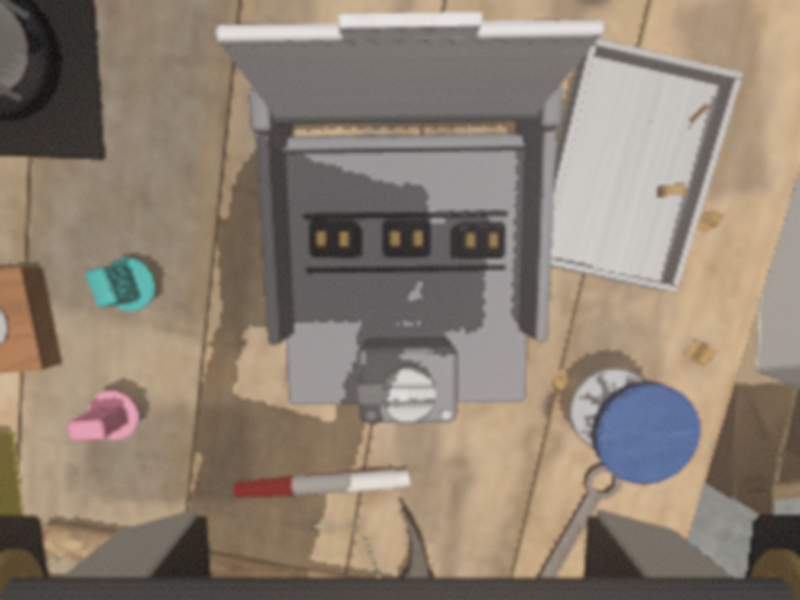

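The flap stands up with three packs in the bay, their tops at about (335,240), (407,238) and (478,241). The tray looks shifted. I'll check the flap angle and compute the rest.

```bash
python3 - <<'E'
from h import *
f=load("w9"); a=lambda p,q:np.arctan2(*(q-p)[::-1])
u=np.array([np.cos(.175),np.sin(.175)]);v=np.array([-u[1],u[0]]);h=np.array([.6015,.051])
for z in(.225,.222): 
    e=np.array([f(q,z)[:2] for q in((220,30),(602,24),(220,38),(602,32))]);print("edge beyond hinge mm",[np.round(1000*np.array([(p-h)@u,(p-h)@v]),1).tolist() for p in e])
for q in((335,240),(407,238),(478,241)):
    p=f(q,.074)[:2]; d=p-(h-.07*u); print("pack",np.round(p,4),"station",np.round([d@u,d@v],4))
for q,z in(((254,122),.096),((553,120),.096)): d=f(q,z)[:2]-(h-.07*u); print("post",d@u,d@v)
m=np.array([f(q,.028)[:2] for q in((593,38),(741,74),(676,290),(553,262))]);print("tray",np.round(m,3).tolist(),m.mean(0),[round(np.linalg.norm(m[i]-m[i-1]),3) for i in range(4)],a(m[2],m[1]),a(m[1],m[0])-np.pi/2)
E
```

```text
edge beyond hinge mm [[0.2, 71.9], [2.4, -71.1], [-2.5, 72.0], [-0.3, -71.3]]
edge beyond hinge mm [[1.1, 72.5], [3.3, -71.9], [-1.6, 72.7], [0.6, -72.1]]
pack [0.524  0.0812] station [-0.0011  0.0432]
pack [0.5328 0.0381] station [ 0.0001 -0.0008]
pack [ 0.5387 -0.0049] station [-0.0016 -0.0441]
post 0.061311503846157356 0.08511996276664738
post 0.06254631401490672 -0.08139561581697004
tray [[0.673, -0.056], [0.67, -0.154], [0.533, -0.15], [0.536, -0.063]] [ 0.60322184 -0.1056634 ] [np.float64(0.137), np.float64(0.098), np.float64(0.137), np.float64(0.087)] -0.025878582182503957 -0.03494591551799564
```

Three packs are present, and the tray has been knocked to about (0.603, -0.105). The open flap blocks a direct x-pinch, because the gripper body is ±95 mm and the flap is at +67 mm. My plan:

1. Press the flap to its stop.
2. Push each outer pack low toward the robot and pinch it there.
3. Pinch the middle pack across y once its neighbours are gone.

```bash
cat >> h.py <<'E'
O=np.array([.5326,.0388]);Y=.175
u=np.array([np.cos(Y),np.sin(Y)]);v=np.array([-u[1],u[0]])
def S(x,y,z): return [*(O+x*u+y*v),z]
E
python3 - <<'E'
from h import *
Q=Rt(Y,.22)
arm.close_gripper(f_grip=20)
arm.move_pose(S(.135,0,.30),Q); arm.servo_line(S(.118,0,.075),feed=.15); arm.pause(.2)
F0=arm.sense()["force"]
for z in np.arange(.060,.046,-.0015):
    arm.servo_line(S(.116,0,z),feed=.03); arm.pause(.15); f=arm.sense()["force"]-F0; print(round(z,4),np.round(f,1),arm.sense()["tcp_pos"][2].round(4))
    if f[2]>12: break
arm.servo_line(S(.128,0,.07),feed=.06); arm.servo_line(S(.135,0,.30),feed=.2)
print(arm.sense()["time_s"])
E
```

```text
0.06 [-0.4  0.6  1.3] 0.0602
0.0585 [-0.3 -0.1  1.8] 0.0585
0.057 [0.8 0.6 0.7] 0.057
0.0555 [-0.3  0.8  1.1] 0.0555
0.054 [ 1.1 -0.2  5.3] 0.0543
0.0525 [-1.8  0.9 11. ] 0.054
0.051 [-2.2  1.9 16.9] 0.0537
71.475
```

The hard stop is confirmed, so the flap is fully up. Now pushing the two outer packs.

```bash
python3 - <<'E'
from h import *
for y in (.045,-.045):
    arm.move_pose(S(.0,y,.30) if y>0 else S(0,y,.16),R(Y)); 
    arm.servo_line(S(.0225,y,.13),feed=.2); arm.pause(.15); F0=arm.sense()["force"]
    print(arm.servo_line(S(.0225,y,.034),feed=.08,guard=6))
    arm.servo_line(S(.011,y,.034),feed=.04); arm.servo_line(S(.0135,y,.034),feed=.05)
    arm.servo_line(S(.0135,y,.022),feed=.05); print(arm.sense()["force"]-F0)
    arm.servo_line(S(-.0145,y,.022),feed=.04); print(arm.sense()["force"]-F0)
    arm.servo_line(S(-.008,y,.03),feed=.06); arm.servo_line(S(-.008,y,.16),feed=.2)
arm.open(); arm.move_pose(S(-.09,-.06,.32),R(Y)); arm.pause(.2)
im,K,T=cam("wrist"); save("w",im,K,T,"w10",(80,0,432,264)); print(arm.sense()["time_s"])
E
```

```text
False
[ 0.98708694 -0.07109527  0.00406072]
[ 0.16542213 -0.80881762  1.34266832]
False
[-0.39941218 -0.31452839 -0.74717663]
[-0.29964955  0.0444866  -0.2980634 ]
85.5833
```

View pics/w10.png

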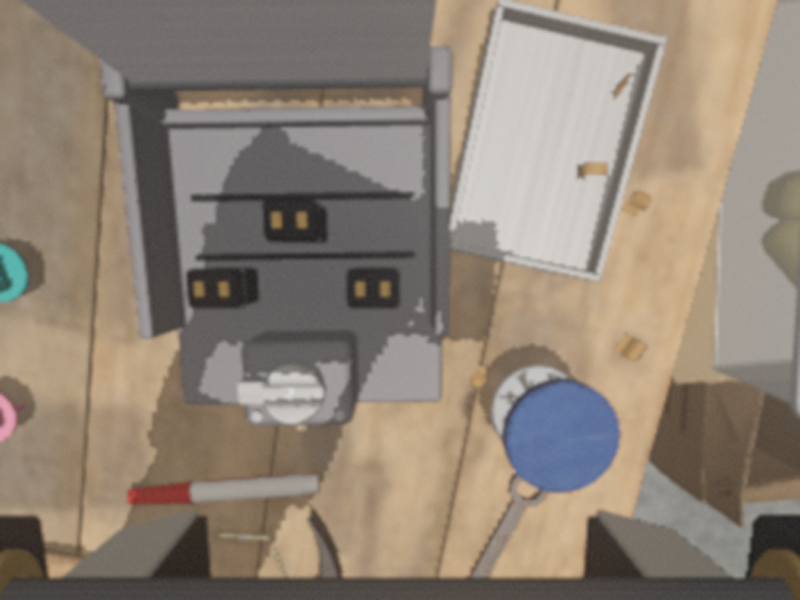

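Both outer packs now stand squared up at about (214,287) and (373,288). The tray corners are (503,3), (664,40), (598,278) and (452,248). I'll compute positions and pick.

```bash
python3 - <<'E'
from h import *
f=load("w10"); a=lambda p,q:np.arctan2(*(q-p)[::-1])
for q in((214,287),(373,288),(289,220)):
    d=f(q,.074)[:2]-O; print(np.round([d@u,d@v],4))
m=np.array([f(q,.028)[:2] for q in((503,3),(664,40),(598,278),(452,248))])
print(np.round(m,3).tolist(),m.mean(0),[round(np.linalg.norm(m[i]-m[i-1]),3) for i in range(4)],a(m[2],m[1]),a(m[3],m[0]),a(m[1],m[0])-np.pi/2,a(m[2],m[3])-np.pi/2)
for t in (-.043,0,.043): print(arm.ik([.603+t,-.13,.04],R(-.04)) is not None)
E
```

```text
[-0.0362  0.0434]
[-0.0366 -0.0462]
[-0.0002 -0.0003]
[[0.672, -0.058], [0.669, -0.154], [0.533, -0.149], [0.535, -0.056]] [ 0.6022848  -0.10427915] [np.float64(0.137), np.float64(0.095), np.float64(0.136), np.float64(0.093)] -0.030675278338744047 -0.016850800866373795 -0.02294163789226289 -0.018018644817464846
True
True
True
```

```bash
cat >> h.py <<'E'
TC=np.array([.6025,-.104]);TY=-.022
def place(tx,ty=-.025,zt=.038):
    t=TC+tx*np.array([np.cos(TY),np.sin(TY)])+ty*np.array([-np.sin(TY),np.cos(TY)])
    arm.servo_line([.48,-.12,.20],feed=.2); arm.move_pose([.50,-.13,.20],R(TY)); arm.servo_line([*t,.20],feed=.2)
    arm.servo_line([*t,zt+.012],feed=.12); arm.pause(.2)
    g=arm.servo_line([*t,zt-.005],feed=.02,guard=2.5); s=arm.sense(); print("place",g,s["tcp_pos"],s["finger_gap"])
    arm.open(); arm.servo_line([*t,.20],feed=.15); arm.servo_line([.50,-.13,.20],feed=.25)
def pick(x,y,yaw,z=.044):
    arm.move_pose(S(x,y,.2),R(yaw)); arm.servo_line(S(x,y,.13),feed=.15); arm.pause(.1); print("hit",arm.servo_line(S(x,y,z),feed=.07,guard=5))
    arm.close_gripper(f_grip=20); s=arm.sense(); print("grip",s["finger_gap"],s["tcp_pos"])
    arm.servo_line(S(x,y,.20),feed=.12); s=arm.sense(); print("held",s["finger_gap"],s["force"])
E
python3 - <<'E'
from h import *
pick(-.0365,-.0455,Y+np.pi/2)
place(.043)
im,K,T=cam("top"); cv2.imwrite("pics/t3.png",im); print(arm.sense()["time_s"])
E
```

```text
hit False
grip 0.02202932989805379 [ 0.50444615 -0.01234333  0.04387544]
held 0.021543894716128973 [ 0.22074788  0.49544152 -1.06340756]
place True [ 0.64475294 -0.12986503  0.03579886] 0.02178761960148995
100.1833
```

```bash
python3 - <<'E'
from h import *
arm.move_pose([.46,-.1,.2],R(Y+np.pi/2))
pick(-.0365,.0445,Y+np.pi/2)
place(0)
arm.move_pose([.46,-.1,.2],R(Y))
pick(0,0,Y)
arm.servo_line(S(-.05,0,.2),feed=.2)
place(-.043)
arm.move_pose([.45,-.05,.36],R(Y)); arm.pause(.2)
im,K,T=cam("wrist"); save("w",im,K,T,"w11",(80,0,432,264)); print(arm.sense()["time_s"])
for x,y in((-.0365,-.045),(-.0365,.0445),(0,0)):
    q=w2p(K,T,S(x,y,.05)).astype(int); print("bay",im[q[1]-3:q[1]+4,q[0]-3:q[0]+4].mean((0,1)))
g=cv2.cvtColor(im,cv2.COLOR_BGR2HSV)
def T3(tx,ty,z): return [*(TC+tx*np.array([np.cos(TY),np.sin(TY)])+ty*np.array([-np.sin(TY),np.cos(TY)])),z]
for tx in(-.043,0,.043):
    q=w2p(K,T,T3(tx,-.025,.066)).astype(int); print("tray",q,im[q[1]-2:q[1]+3,q[0]-2:q[0]+3].mean((0,1)))
dark=((im.max(2)<45)*255).astype(np.uint8); n,_,st,ce=cv2.connectedComponentsWithStats(dark)
for i in range(1,n):
    if 80<st[i,4]<3000 and ce[i][0]>250 and ce[i][1]<230: print(st[i],ce[i].round(),p2w(K,T,ce[i],.066).round(3))
E
```

```text
hit False
grip 0.022098026847613857 [0.48880678 0.07624454 0.04390268]
held 0.02143593529600057 [-0.08220276 -0.59435895 -0.62680616]
place True [ 0.60176662 -0.12892874  0.03576204] 0.022088293904440216
hit False
grip 0.029778804714151723 [0.53255094 0.03880125 0.04396637]
held 0.02992613402608067 [-0.78776178 -0.05972251 -0.56418552]
place True [ 0.55882678 -0.12804539  0.03582362] 0.030142807139171224
129.2917
bay [95.3877551  95.30612245 98.04081633]
bay [116.46938776 116.36734694 119.7755102 ]
bay [95.04081633 94.36734694 97.53061224]
tray [322  95] [ 82.8   94.   104.44]
tray [330  62] [78.12 83.28 89.96]
tray [338  28] [71.68 77.36 85.16]
```

The picture budget is spent, so I'll make one numeric check that the packs stand in the tray and that the flap, catch, key and lamp are unchanged.

```bash
python3 - <<'E'
from h import *
def T3(tx,ty,z): return [*(TC+tx*np.array([np.cos(TY),np.sin(TY)])+ty*np.array([-np.sin(TY),np.cos(TY)])),z]
im,K,T=cam("wrist")
dark=((im.max(2)<85)*255).astype(np.uint8); n,_,st,ce=cv2.connectedComponentsWithStats(dark)
for i in range(1,n):
    if 60<st[i,4]<6000 and ce[i][1]<240: print(st[i],p2w(K,T,ce[i],.05).round(3))
q=[w2p(K,T,T3(t,-.025,.066)).round() for t in(-.043,0,.043)]; print(q)
g=im[10:115:5,300:372:5].mean(2).astype(int)
for r,l in zip(range(10,115,5),g): print(r,*l)
# unchanged-scene check against w9's pose
arm.move_pose([.45,.03,.36],R(.175)); arm.pause(.3); im,K,T=cam("wrist")
old=cv2.imread("pics/w9.png"); new=cv2.resize(im[0:264,80:432],(800,600),interpolation=cv2.INTER_CUBIC)
d=cv2.absdiff(old,new).max(2)
for nm,(x0,y0,x1,y1) in dict(flap=(210,10,610,110),catch=(355,350,465,430),stand=(0,260,60,380),lamp=(0,0,110,160),jar=(565,365,705,490),keys=(60,250,160,450),tray_near=(550,200,680,295)).items(): print(nm,d[y0:y1,x0:x1].mean().round(1),(d[y0:y1,x0:x1]>60).mean().round(3))
E
```

```text
[  0   0  13  22 223] [0.595 0.318 0.05 ]
[   0    0   74   60 3163] [0.572 0.27  0.05 ]
[314  18  34  61 701] [ 0.623 -0.126  0.05 ]
[ 132   38  113  101 1496] [0.537 0.113 0.05 ]
[163  82  89   4 272] [0.548 0.031 0.05 ]
[306  88  22  18 128] [ 0.555 -0.118  0.05 ]
[165 106  88   5 274] [0.515 0.026 0.05 ]
[ 37 108  18  44 411] [0.446 0.263 0.05 ]
[  0 125  22  18 332] [0.427 0.317 0.05 ]
[187 139  44  30 206] [0.463 0.013 0.05 ]
[array([323.,  96.]), array([330.,  63.]), array([339.,  29.])]
10 148 187 179 169 170 164 155 144 146 148 141 145 142 165 170
15 138 100 98 99 136 181 183 150 146 144 141 145 139 162 167
20 199 198 200 190 152 106 85 76 113 74 182 143 142 160 165
25 199 197 198 196 181 135 64 76 131 74 187 143 145 158 167
30 198 199 196 196 149 62 66 79 78 71 177 136 147 158 167
35 198 199 195 194 137 65 72 157 157 87 148 136 146 154 168
40 199 199 196 189 126 79 66 66 72 150 146 140 149 151 170
45 200 200 198 194 99 64 65 70 102 190 144 141 149 152 174
50 200 198 198 199 197 154 63 192 98 182 142 146 148 155 174
55 199 197 198 137 105 71 150 117 89 151 140 148 142 149 169
60 202 196 195 132 70 80 87 85 157 148 144 145 141 144 172
65 202 198 194 110 70 83 111 79 191 145 148 150 139 145 165
70 200 200 180 77 69 85 134 78 174 141 145 144 139 145 162
75 199 200 202 62 73 76 66 104 154 147 160 160 158 163 171
80 198 200 205 201 195 184 149 161 164 165 174 167 161 169 171
85 199 164 150 176 195 200 121 188 136 140 169 166 166 171 176
90 202 134 66 81 82 77 74 172 148 166 160 168 169 173 171
95 202 119 66 108 123 96 127 176 168 171 161 163 165 172 166
100 202 89 70 84 88 94 83 171 168 168 162 163 165 168 168
105 204 205 191 148 94 81 147 165 171 157 160 166 167 168 169
110 181 172 198 205 203 96 170 164 174 155 162 163 171 171 166
flap 6.5 0.0
catch 7.3 0.0
stand 4.6 0.0
lamp 4.5 0.0
jar 6.9 0.0
keys 3.8 0.0
tray_near 26.2 0.18
```

The numbers show three packs standing in the tray, the bay empty, and the flap, catch, key stand, lamp and jar unchanged. I'll hand in the job.

```bash
python3 -c "
from bench import arm
print(arm.job_done())"
```

```text
the job is handed in; nothing more can be done
None
```

I handed the job in at about 130 s of the 210 s: the handlamp is upright on the mat, the catch unlocked, the flap fully up, all three packs upright in the tray and the key back in its stand; the judge's result was not shown.

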